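# Put the red handwheel away in the tip-out bin

## Robot

A 6-joint arm with a two-finger parallel gripper is mounted at the origin on the work surface. World frame = base frame: x ahead of the robot, y to its left, z up, the work surface at z = 0. Lengths are in m, angles in degrees, forces in N, time in s.
With the tool pointing down it reaches from about 0.275 to 0.825 m from the base axis. Payload 4.9 kg.
Tool frame: the origin (TCP) lies on the front face of the gripper's body, between the roots of the fingers; the fingertips stand 73 mm ahead of it and the grasp point (between the pads) lies 54 mm ahead of it; z points along the fingers, y is the line along which they close (so a half turn about z gives the same grasp; the last joint's range is limited). The gripper opens to 85 mm and grips with 20 to 120 N. Pads are 22 mm wide; open, the fingers measure 114 mm over their backs; the gripper's body (76 mm by 85 mm) begins 54 mm behind the grasp point. The pads swing forward as they close: fully open they stand 13 mm farther back than shut.
Start: joints at [-78.564, 18.69, -11.035, 60.275, 0, 82.311], TCP at [0.18, -0.52, 0.304] pointing down, gripper open.
Joint ranges: [-152.03, 152.03], [-55.5, 102.48], [-74.3, 77.21], [-110.64, 120.58], [-84.22, 78.4], [-180, 180]. Speed limits (degrees/s): [147.25, 147.25, 180, 180, 180, 180].

## Interface

Orientations are given as [roll, pitch, yaw] about the fixed x, y, z axes, in that order (R = Rz(yaw) Ry(pitch) Rx(roll)).
In Python, from rig import readout, optics, arm gives the robot as it stands. The module is installed in compiled form; this text tells all that it offers.
- The arm moves only by the shell command python3 -m creep 'ROWS' [OPENING] [FORCE]. ROWS is JSON, a list of rows, each a list of 2 entries, a list of its own where there are three numbers: the shift along the world's x, y, z in cm, then the turn, a rotation vector about the world's x, y, z in rad. In form: [[[dx, dy, dz], [wx, wy, wz]], ...]. A call has 1 to 5 rows; each row shifts and turns the commanded pose from where the row before left it; what a row does not reach is not made up. A row lasts 1/8 s, in which the tool goes at most 62.5 mm and 10.7 degrees, less where a joint would pass 70% of its speed; a pose out of reach is approached as far as the arm can. A call is refused whole if a number of a shift passes 6.25 or a number of a turn 0.188, either way. A call with a gripper value outside its range is refused whole. OPENING is the opening, from 0 (shut) to 1 (fully open), set as the call begins (- or left out, the last holds). The fingers move at their own pace and stop on an object; FORCE is the grip in N (left out, the last holds). Time passes only in rows, so rows that do not move let the fingers close. It gives the time, the measured TCP pose, the force, the opening and the grip force at its end, in the units of the state.
- readout.sense(): the state, without advancing time (a new reading comes with each control period).
- optics.capture(name): name is "scene" or "top"; returns a dict with "img" (400x640x3 uint8, blue, green, red), "z_map" (400x640 float32, m along the optical axis (not along the pixel's ray), 0 where there is no reading), "mtx" (3x3 intrinsics, pixels), "view" (4x4, takes a point from world to camera coordinates). Camera axes: x right, y down, z forward; pixel columns grow to the right and rows downward; lengths in m; the calibration is good to about 2 mm. A picture is of the moment at which its call begins.
- arm.sign_off(): hands the job in; it is judged then, once.
The state is a dict: "t": time; "joint_pos": joint angles; "qvel": joint speeds; "joint_torque": joint torques, N m; "ee_pos": TCP position; "eef_rot": TCP orientation; "contact_force": force on the tool from outside, world axes, zero at the start; "torque": the same for the moment, N m; "opening": finger opening in m; "grasp_force": force on a finger pad.
Only numpy, scipy, OpenCV 4.12 (cv2) and the standard library are available. Lean on these libraries where they do the work, as an engineer would, in place of code of your own. Each camera call takes 0.05 s, during which the arm holds its last target. There are 200 camera calls.

## Task

Pull the blue tip-out bin of the grey case fully down, lift the red handwheel up and off its hook, lower it into the bin and let go without dropping it from a height, then push the bin fully shut. Leave the other two wheels hanging and do not disturb the bottle, the carton or the jar.

Things in the scene. Friction and masses are not known exactly. Their poses are not given: they have to be found in the camera images.
- red_wheel: red valve handwheel, 0.13-0.23 kg, hung by its rim on a hook. Rim: 12 mm round bar, 100 mm outside diameter (bar centre at radius 44 mm); hub 18 mm wide, 16 mm long; 8 mm spokes straight down and 60 deg either side of up; the hook is in the top sector. Origin: centre; x: axis, along the hook to the panel; z up. It rests on the hook 36 mm above its centre; lifted over 20 mm, the hub meets the hook
- blue_wheel: blue handwheel, identical in shape to the red handwheel; must stay on its hook. Origin at its centre, axes as for the red one
- black_wheel: black handwheel, identical in shape to the red handwheel; must stay on its hook. Origin at its centre, axes as for the red one
- stand: fixed hook stand, left or right of the middle, the case on the other side: grey panel 380 mm wide (y), 12 mm thick, 185 mm high, foot behind. Origin on the table, middle of the panel's front face; x to its back, away from the robot, z up. Three hooks at y = -125, 0, 125 mm stick out to -x. The wheels hang 60 to 72 mm in front of the panel; which wheel hangs on which hook varies
- hook_mid (a point): the middle hook, on its flat top where it leaves the panel, 172 mm above the table (stand axes). All three hooks are alike: flat level steel bars 16 mm wide, 6 mm thick, 105 mm long towards -x of the stand, the last 5 mm turned up into a tip 8 mm above the flat top. A wheel's rim can be pinched front to back beside its hook
- case: fixed grey steel case, 140 mm deep, 200 mm wide, 222 mm high, open at the front where the blue bin sits; a jar stands on top. Origin on the table at the middle of its front; x points to its back, y to its left, z up
- bin (a joint): tip-out angle of the blue bin in rad: 0 = shut (front upright), 0.75 = fully down (end stop). It tips towards -x of the case about a level hinge line at its lower front edge. Stiff hinge (about 0.35 N m): the bin stays where it is left. It starts shut or slightly ajar (0 to 0.12)
- bin_hinge (a point): middle of the bin's hinge line, at the case's front, 25 mm above the table. Axes turn with the bin: x to the back, y along the hinge, z up the front panel. In these axes: front panel 184 mm wide, 165 mm high, x -8 to 0; open-topped bin behind it x 0 to 100 mm, 170 mm wide inside, 5 mm floor, other walls 110 mm high. Fully down, the mouth lies in front of the case, 110 mm front to back
- bin_handle (a point): middle of the bin's handle: level round steel bar, 10 mm diameter, 100 mm long along y, at x = -50, z = 185 mm of the bin_hinge axes: in front of the front panel and 20 mm above its top edge, free to be taken from above
- bin_in (a point): middle of the space inside the bin, at x = 50 mm, z = 55 mm of the bin_hinge frame; moves with the bin
- oil_bottle: yellow bottle, 56 mm diameter, 160 mm high, standing on the table in front of the hook stand; leave alone. Origin at the centre of its underside
- carton: brown cardboard carton 60 x 80 x 50 mm high, on the table in front of the hook stand; leave alone. Origin at the centre of its underside
- paste_jar: white jar with green lid, 60 mm diameter, 65 mm high, standing on top of the case; leave alone. Origin at the centre of its underside
Not all that is in view belongs to the job. Of the things shaped like the red_wheel, the red one is meant.

How it is judged (in metres and radians):
On the way, in this order (a step that is already met when the one before it is completed fails the run):
1. the bin is pulled down (at least 0.65 rad) (value of joint bin above 0.65 rad), for 0.2 s.
2. the red wheel is off its hook and held in the fingers, clear of the stand (contact force between red_wheel and stand below 0.05 N and contact force between red_wheel and the fingers above 0.5 N and distance of red_wheel from where it was at the start of the episode above 0.05 m), for 0.2 s.
3. the red wheel lies in the lowered bin, let go (x of red_wheel in the frame of bin_in between -0.05 and 0.05 m and y of red_wheel in the frame of bin_in between -0.085 and 0.085 m and z of red_wheel in the frame of bin_in between -0.06 and 0.04 m and value of joint bin above 0.5 rad and contact force between red_wheel and the fingers below 0.05 N and linear speed of red_wheel below 0.1 m/s), for 0.2 s.
At the end, for the whole second after the job is handed in: The red wheel's centre is inside the bin (within 50 mm front to back and 85 mm sideways of bin_in, 60 mm below to 40 mm above it), at rest; the bin is shut to within 0.04 rad; the blue and black wheels, bottle, carton and jar are within 30 mm of where they started (x of red_wheel in the frame of bin_in between -0.05 and 0.05 m and y of red_wheel in the frame of bin_in between -0.085 and 0.085 m and z of red_wheel in the frame of bin_in between -0.06 and 0.04 m and value of joint bin below 0.04 rad and linear speed of red_wheel below 0.05 m/s and distance of each of blue_wheel, black_wheel, oil_bottle, carton, paste_jar from where it was at the start of the episode below 0.03 m); the robot touches nothing.
It fails at once if the blue or black handwheel is moved more than 30 mm from its place (distance of any of blue_wheel, black_wheel from where it was at the start of the episode above 0.03 m).
It fails at once if the bottle, carton or jar is moved more than 30 mm (distance of any of oil_bottle, carton, paste_jar from where it was at the start of the episode above 0.03 m).
It fails at once if the red wheel is dropped (faster than 1.2 m/s while not held, a free fall of about 75 mm) (contact force between red_wheel and the fingers below 0.05 N and linear speed of red_wheel above 1.2 m/s).
It also fails if it takes over 72 s, if anything falls off the work surface, if the arm or the gripper's body presses on something with over 40 N, if the wrist force passes 120 N, or if a joint passes its speed limit or range.

## Working session

There is one attempt and no reset: what is moved stays moved. The work goes in short steps, Python scripts to look and compute and a shell command to move; the robot and the scene stay as the last step left them, time stands still between calls to the robot, and variables do not carry over. Pictures are saved under pics/ and viewed, at most 11 in all, crops included, and the job is handed in when it is done.

```bash
mkdir -p pics; cat > h.py <<'E'
import numpy as np, cv2
from rig import readout, optics, arm
def cap(n,f=None):
    c=optics.capture(n)
    if f: cv2.imwrite('pics/'+f,c['img'])
    np.savez('last_'+n,**c)
    return c
def w(c,u,v,z=None,r=1):
    if z is None:
        p=c['z_map'][v-r:v+r+1,u-r:u+r+1]; z=np.median(p[p>0])
    q=np.linalg.inv(c['mtx'])@[u,v,1]*z
    return (np.linalg.inv(c['view'])@[*q,1])[:3].round(4)
E
python3 - <<'E'
from h import *
a=cap('scene','s0.png');b=cap('top','t0.png')
print(readout.sense())
for c in(a,b):print(c['mtx'],np.linalg.inv(c['view']).round(3))
E
```

```text
{'t': 0.1, 'joint_pos': array([-7.85626156e+01,  1.87296501e+01, -1.10853479e+01,  6.02763713e+01,
       -1.05919564e-03,  8.23123571e+01]), 'qvel': array([ 0.03235121, -0.0218482 ,  0.20835039,  0.04629491,  0.001169  ,
        0.04309372]), 'joint_torque': array([ 8.94048553e-04, -4.44239759e+01,  2.63036978e+01,  7.87900994e-03,
       -1.65951328e-04,  4.48477010e-06]), 'ee_pos': array([ 0.18013415, -0.51922807,  0.30316989]), 'eef_rot': array([-1.79909310e+02, -1.11730249e-02,  1.91250194e+01]), 'contact_force': array([ 0.57449996, -0.21000863,  0.74627757]), 'torque': array([-0.02952534, -0.05429789,  0.03251364]), 'grasp_force': 0.0, 'opening': 0.08546882061930752}
[[404.40687408   0.         325.24839957]
 [  0.         404.40687408 194.21453386]
 [  0.           0.           1.        ]] [[-0.991 -0.085  0.099  0.39 ]
 [-0.13   0.729 -0.673  0.799]
 [-0.015 -0.68  -0.733  1.024]
 [ 0.     0.     0.     1.   ]]
[[481.48847942   0.         318.99141647]
 [  0.         481.48847942 191.87099097]
 [  0.           0.           1.        ]] [[-0.02  -0.997  0.071  0.4  ]
 [-1.     0.02  -0.008 -0.004]
 [ 0.006 -0.071 -0.997  1.259]
 [ 0.     0.     0.     1.   ]]
```

View pics/s0.png

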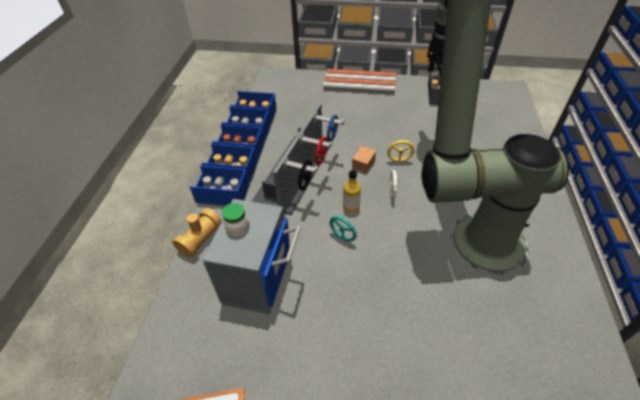

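View pics/t0.png

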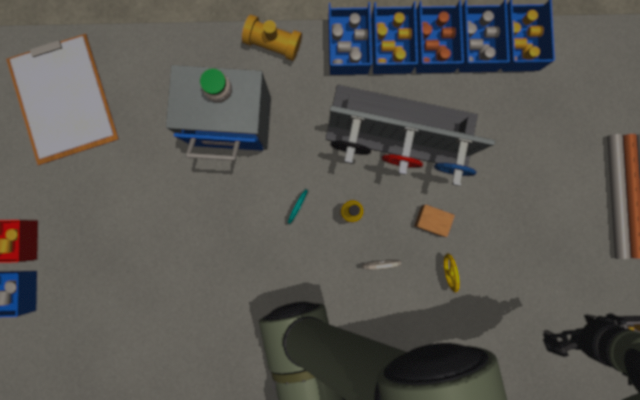

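The top view shows the wheels on their hooks: black at (350,147), red in the middle at (403,160), blue at (455,169). The red wheel of the hung set is the one at (403,160). The teal, white and yellow loose wheels on the table are distractors. The case is at (215,110) and its handle at (214,156). I'll confirm in an enlarged crop.

```bash
python3 - <<'E'
from h import *
b=np.load('last_top.npz');im=b['img'][60:240,160:500]
a=np.load('last_scene.npz')['img'][95:305,195:425]
cv2.imwrite('pics/t0c.png',cv2.resize(im,None,fx=2.3,fy=2.3,interpolation=cv2.INTER_CUBIC))
cv2.imwrite('pics/s0c.png',cv2.resize(a,None,fx=2.8,fy=2.8,interpolation=cv2.INTER_CUBIC))
E
```

```text
(no output)
```

View pics/t0c.png

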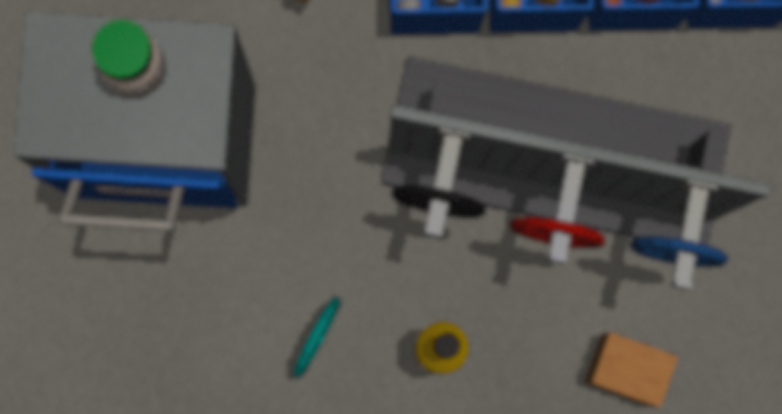

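View pics/s0c.png

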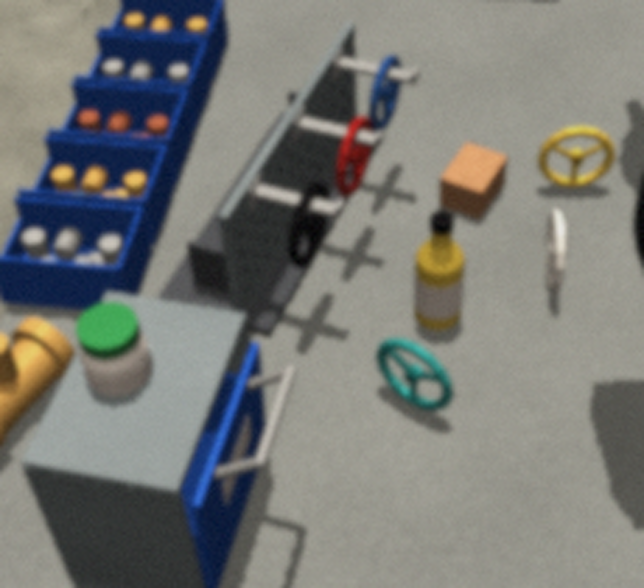

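```bash
cat >> h.py <<'E'
def rp(c,u,v,z):
    T=np.linalg.inv(c['view']);d=T[:3,:3]@np.linalg.inv(c['mtx'])@[u,v,1];o=T[:3,3]
    return (o+d*(z-o[2])/d[2]).round(4)
E
python3 - <<'E'
from h import *
b=dict(np.load('last_top.npz'))
def q(n,x,y,z):
    u,v=160+x/2.3-.3,60+y/2.3-.3
    print(n,rp(b,u,v,z), w(b,int(round(u)),int(round(v))))
for a in [('hL',66,219,.208),('hR',171,227,.208),('hM',118,223,.208),('cFL',18,155,.222),('cFR',237,165,.222),('cBL',32,14,.222),('cBR',236,26,.222),
('pL',393,110,.185),('pR',765,190,.185),('k1',452,131,.172),('k2',574,155,.172),('k3',702,185,.172),('t1',436,233,.180),('t2',560,259,.18),('t3',684,284,.18),
('redL',515,225,.16),('redR',602,240,.16),('redmid',553,231,.178),('blackR',483,208,.16),('blackL',395,190,.16),('blueL',635,242,.16),('blueR',725,258,.16),('bottle',445,346,.16),('carton',636,365,.05),('jar',122,50,.287),('teal',318,335,.09)]: q(*a)
E
```

```text
hL [0.5611 0.2732 0.208 ] [0.5602 0.2727 0.2131]
hR [0.5515 0.1731 0.208 ] [0.552  0.1727 0.2109]
hM [0.5563 0.2236 0.208 ] [0.555  0.2228 0.2119]
cFL [0.6209 0.3147 0.222 ] [0.6212 0.3139 0.2212]
cFR [0.6074 0.1079 0.222 ] [0.6312 0.1195 0.1085]
cBL [0.7569 0.3016 0.222 ] [0.756  0.3004 0.2232]
cBR [0.7416 0.1072 0.222 ] [0.8144 0.1317 0.0015]
pL [ 0.6666 -0.0422  0.185 ] [ 0.6652 -0.0431  0.186 ]
pR [ 0.5801 -0.4055  0.185 ] [ 0.5807 -0.4047  0.1853]
k1 [ 0.6475 -0.1009  0.172 ] [ 0.6449 -0.0997  0.1799]
k2 [ 0.621  -0.2216  0.172 ] [ 0.6192 -0.219   0.1823]
k3 [ 0.5885 -0.3479  0.172 ] [ 0.5874 -0.3455  0.1801]
t1 [ 0.5446 -0.0819  0.18  ] [ 0.5449 -0.0814  0.1779]
t2 [ 0.5165 -0.2028  0.18  ] [ 0.5172 -0.2024  0.1801]
t3 [ 0.4895 -0.3236  0.18  ] [ 0.49   -0.3236  0.1792]
redL [ 0.5538 -0.1626  0.16  ] [ 0.5535 -0.1643  0.1539]
redR [ 0.537  -0.2492  0.16  ] [ 0.5373 -0.2486  0.1579]
redmid [ 0.5446 -0.1972  0.178 ] [ 0.5454 -0.1977  0.1738]
blackR [ 0.5715 -0.131   0.16  ] [ 0.5738 -0.1332  0.1471]
blackL [ 0.5914 -0.0433  0.16  ] [ 0.593  -0.0425  0.1554]
blueL [ 0.5343 -0.2821  0.16  ] [ 0.5353 -0.2852  0.15  ]
blueR [ 0.5164 -0.3716  0.16  ] [ 0.5162 -0.3719  0.1598]
bottle [ 0.4342 -0.0894  0.16  ] [ 0.4345 -0.0892  0.1583]
carton [ 0.4127 -0.306   0.05  ] [ 0.4137 -0.3054  0.0503]
jar [0.7002 0.2022 0.287 ] [0.7011 0.2017 0.2869]
teal [0.4507 0.0389 0.09  ] [0.4512 0.0385 0.097 ]
```

```bash
python3 - <<'E'
from h import *
for n in('top','scene'):
    c=dict(np.load(f'last_{n}.npz'));hsv=cv2.cvtColor(c['img'],cv2.COLOR_BGR2HSV)
    m=((hsv[...,0]<6)|(hsv[...,0]>174))&(hsv[...,1]>180)&(hsv[...,2]>60)&(c['z_map']>0)
    v,u=np.nonzero(m)
    q=np.c_[u,v,np.ones(len(u))]@np.linalg.inv(c['mtx']).T*c['z_map'][v,u][:,None]
    P=(np.c_[q,np.ones(len(u))]@np.linalg.inv(c['view']).T)[:,:3]
    P=P[(P[:,2]>.08)&(P[:,2]<.21)&(abs(P[:,0]-.54)<.07)&(abs(P[:,1]+.2)<.08)]
    ex=np.array([.974,-.225]);ey=np.array([.225,.974])
    D=P[:,:2]-[.5165,-.2028]
    s=np.c_[D@ex,D@ey,P[:,2]]
    print(n,len(P),np.percentile(s,[3,25,50,75,97],axis=0).round(4).tolist())
E
python3 -m creep '[[[2.5,4.95,0.8],[0,0,0]],[[2.5,4.95,0.8],[0,0,0.144]],[[2.5,4.95,0.8],[0,0,0.144]],[[2.5,4.95,0.8],[0,0,0.144]],[[2.5,4.95,0.8],[0,0,0.144]]]' 0.45 40
python3 -m creep '[[[2.5,4.95,0],[0,0,0.144]],[[2.5,4.95,0],[0,0,0.144]],[[2.5,4.95,0],[0,0,0.144]],[[2.5,4.95,0],[0,0,0.144]],[[2.5,4.95,0],[0,0,0]]]'
python3 -m creep '[[[2.5,4.95,0],[0,0,0]],[[2.5,4.95,0],[0,0,0]],[[2.5,4.95,0],[0,0,0]],[[2.5,4.95,0],[0,0,0]],[[0,0,0],[0,0,0]]]'
```

```text
top 212 [[0.0269, -0.0351, 0.0994], [0.0289, -0.018, 0.1448], [0.0308, 0.012, 0.1723], [0.0327, 0.0258, 0.1807], [0.0355, 0.043, 0.1862]]
scene 109 [[0.0235, -0.0327, 0.1028], [0.028, 0.0009, 0.1386], [0.0302, 0.0093, 0.1529], [0.0323, 0.0356, 0.1753], [0.0361, 0.0509, 0.1847]]
t: 0.72
ee_pos: [0.3056, -0.2704, 0.3439]
eef_rot: [-180.0, -0.0, 52.4]
contact_force: [0.1, 0.2, 0.7]
opening: 0.0381
grasp_force: 0.0
t: 1.35
ee_pos: [0.4306, -0.0228, 0.3438]
eef_rot: [180.0, 0.0, 85.2]
contact_force: [0.8, -0.9, 0.6]
opening: 0.0384
grasp_force: 0.0
t: 1.98
ee_pos: [0.5309, 0.1763, 0.3427]
eef_rot: [-179.9, -0.0, 85.4]
contact_force: [-0.7, -0.8, 0.0]
opening: 0.0381
grasp_force: 0.0
```

```bash

python3 -m creep '[[[2.5,4.7,0],[0,0,0]],[[0,0,-3],[0,0,0]],[[0,0,-3],[0,0,0]],[[0,0,-1.8],[0,0,0]],[[0,0,0],[0,0,0]]]'
python3 -m creep '[[[0,0,0],[0,0,0]],[[0,0,0],[0,0,0]],[[0,0,0],[0,0,0]],[[0,0,0],[0,0,0]]]' 0 30
```

```text
t: 2.6
ee_pos: [0.5538, 0.2191, 0.2642]
eef_rot: [-179.8, 0.1, 85.1]
contact_force: [0.3, 0.2, 0.2]
opening: 0.0385
grasp_force: 0.0
t: 3.1
ee_pos: [0.5558, 0.2201, 0.2671]
eef_rot: [179.9, 0.0, 85.1]
contact_force: [-0.6, -2.2, 6.0]
opening: 0.0087
grasp_force: 29.6
```

```bash

python3 -m creep '[[[-0.8,0.07,-0.28],[0,0,0]],[[-0.8,0.07,-0.28],[0,0,0]],[[-1.6,0.14,-0.73],[0,0,0]],[[-1.5,0.13,-0.85],[0,0,0]],[[0,0,0],[0,0,0]]]'
python3 -m creep '[[[-1.45,0.13,-1.0],[0,0,0]],[[-1.33,0.12,-1.1],[0,0,0]],[[-1.25,0.11,-1.26],[0,0,0]],[[0,0,0],[0,0,0]]]'
python3 -m creep '[[[-1.1,0.1,-1.34],[0,0,0]],[[-0.97,0.08,-1.4],[0,0,0]],[[-0.3,0.02,-0.5],[0,0,0]],[[0,0,0],[0,0,0]]]'
```

```text
t: 3.72
ee_pos: [0.5071, 0.2244, 0.2441]
eef_rot: [-179.9, 0.0, 85.2]
contact_force: [-0.7, -0.9, -0.0]
opening: 0.0085
grasp_force: 30.4
t: 4.22
ee_pos: [0.468, 0.228, 0.2103]
eef_rot: [-180.0, 0.0, 85.1]
contact_force: [2.5, -0.7, -5.4]
opening: 0.0087
grasp_force: 30.0
t: 4.72
ee_pos: [0.4491, 0.2302, 0.183]
eef_rot: [179.4, -0.0, 85.1]
contact_force: [1.8, -6.0, 21.7]
opening: 0.0085
grasp_force: 34.1
```

```bash

python3 -m creep '[[[0,0,0],[0,0,0]],[[0,0,0],[0,0,0]],[[0,0,3],[0,0,0]],[[0,0,5],[0,0,0]],[[-1,-6,4],[0,0,0]]]' 0.45
python3 -m creep '[[[0,-6,0],[0,0,0]],[[0,-6,0],[0,0,0]],[[0,-6,0],[0,0,0]],[[0,-6,0],[0,0,-0.07]],[[0,-5,0],[0,0,-0.07]]]'
python3 - <<'E'
from h import *
b=cap('top')
cv2.imwrite('pics/t1c.png',cv2.resize(b['img'][60:240,160:500],None,fx=2.3,fy=2.3,interpolation=cv2.INTER_CUBIC))
E
```

```text
t: 5.35
ee_pos: [0.4365, 0.18, 0.2944]
eef_rot: [179.9, -0.1, 85.4]
contact_force: [1.2, -0.6, 0.5]
opening: 0.0382
grasp_force: 0.0
t: 5.98
ee_pos: [0.4351, -0.1133, 0.2925]
eef_rot: [-179.9, -0.1, 76.9]
contact_force: [0.2, -0.3, 0.3]
opening: 0.0385
grasp_force: 0.0
```

View pics/t1c.png

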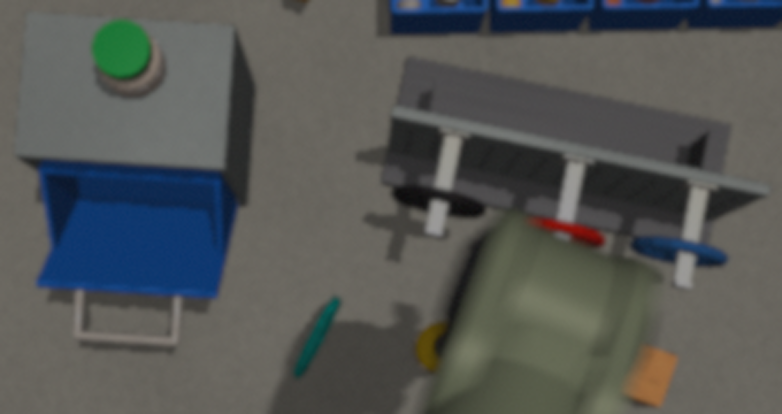

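The top view shows the bin fully down, its handle at crop (127,338). The wheels are undisturbed, with red still on the middle hook at crop (570,230). Next I go to the red rim, on the right side of its hook.

```bash

python3 -m creep '[[[3.5,-4,0],[0,0,0]],[[3.5,-4,0],[0,0,0]],[[3.6,-4.1,0],[0,0,0]],[[0,0,0],[0,0,0]],[[0,0,-2],[0,0,0]]]'
python3 -m creep '[[[0,0,-2],[0,0,0]],[[0,0,-1.5],[0,0,0]],[[0,0,-1.2],[0,0,0]],[[0,0,0],[0,0,0]]]'
python3 - <<'E'
from h import *
b=cap('scene')
cv2.imwrite('pics/s2c.png',cv2.resize(b['img'][95:215,260:380],None,fx=5,fy=5,interpolation=cv2.INTER_CUBIC))
E
```

```text
t: 6.65
ee_pos: [0.542, -0.2323, 0.2728]
eef_rot: [180.0, -0.0, 77.1]
contact_force: [0.1, 1.3, -0.8]
opening: 0.0382
grasp_force: 0.0
t: 7.15
ee_pos: [0.5411, -0.2319, 0.225]
eef_rot: [-179.9, -0.0, 77.1]
contact_force: [-1.0, 0.4, 1.2]
opening: 0.0386
grasp_force: 0.0
```

View pics/s2c.png

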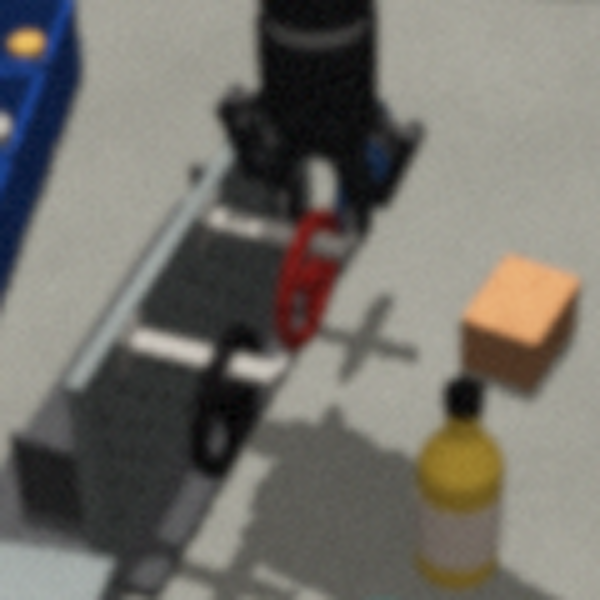

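The fingers (at crop (250,150) and (385,160)) straddle the red rim at about (320,215), clear of the hook. I'll close them.

```bash

python3 -m creep '[[[0,0,0],[0,0,0]],[[0,0,0],[0,0,0]],[[0,0,0],[0,0,0]],[[0,0,0],[0,0,0]]]' 0 70
python3 -m creep '[[[0,0,0.5],[0,0,0]],[[0,0,0.5],[0,0,0]],[[0,0,0.4],[0,0,0]],[[0,0,0],[0,0,0]]]'
```

```text
t: 7.7
ee_pos: [0.5418, -0.2327, 0.2265]
eef_rot: [179.9, 0.0, 77.1]
contact_force: [-1.0, -0.4, 4.1]
opening: 0.0098
grasp_force: 68.3
t: 8.2
ee_pos: [0.5418, -0.2326, 0.2402]
eef_rot: [180.0, 0.0, 77.1]
contact_force: [0.3, -0.0, -1.4]
opening: 0.0097
grasp_force: 68.2
```

```bash

python3 -m creep '[[[-1.46,0.34,0],[0,0,0]],[[-1.46,0.34,0],[0,0,0]],[[-1.46,0.34,0],[0,0,0]],[[-1.46,0.34,0],[0,0,0]],[[0,0,0],[0,0,0]]]'
python3 - <<'E'
from h import *
b=cap('scene')
cv2.imwrite('pics/s3c.png',cv2.resize(b['img'][95:215,260:380],None,fx=5,fy=5,interpolation=cv2.INTER_CUBIC))
E
```

```text
t: 8.82
ee_pos: [0.4824, -0.2185, 0.2397]
eef_rot: [-180.0, -0.0, 77.1]
contact_force: [-0.1, -0.6, -1.4]
opening: 0.0105
grasp_force: 68.4
```

View pics/s3c.png

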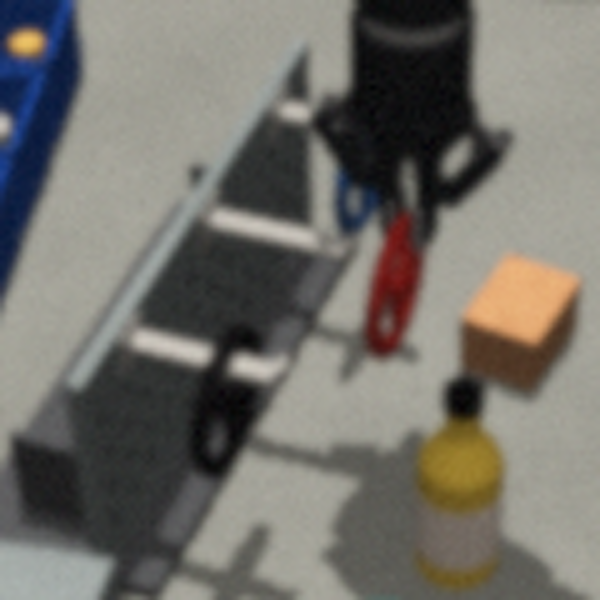

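The red wheel is off the hook and in the fingers, at crop (395,285). Lifting and carrying it to the bin.

```bash

python3 -m creep '[[[0,0,3],[0,0,0]],[[0,0,3],[0,0,0]],[[-0.4,2,3],[0,0,0]],[[-0.3,5,1],[0,0,0.07]],[[-0.2,5,0],[0,0,0.07]]]'
python3 -m creep '[[[-0.2,5,0],[0,0,0]],[[-0.2,5,0],[0,0,0]],[[-0.2,5,0],[0,0,0]],[[-0.2,5,0],[0,0,0]],[[-0.2,5,0],[0,0,0]]]'
python3 -m creep '[[[0,5,-0.6],[-0.011,-0.13,0]],[[0,0.1,-0.6],[-0.011,-0.13,0]],[[0,0,-0.6],[-0.011,-0.13,0]],[[0,0,-0.6],[-0.011,-0.13,0]],[[0,0,-0.8],[-0.011,-0.13,0]]]'
python3 -m creep '[[[0,0,0],[0,0,0]],[[0,0,0],[0,0,0]]]'
python3 - <<'E'
from h import *
s=cap('scene')
cv2.imwrite('pics/s4c.png',cv2.resize(s['img'][150:330,180:420],None,fx=3.3,fy=3.3,interpolation=cv2.INTER_CUBIC))
for n in('top','scene'):
    c=cap(n);hsv=cv2.cvtColor(c['img'],cv2.COLOR_BGR2HSV)
    m=((hsv[...,0]<6)|(hsv[...,0]>174))&(hsv[...,1]>180)&(hsv[...,2]>60)&(c['z_map']>0)
    v,u=np.nonzero(m)
    q=np.c_[u,v,np.ones(len(u))]@np.linalg.inv(c['mtx']).T*c['z_map'][v,u][:,None]
    P=(np.c_[q,np.ones(len(u))]@np.linalg.inv(c['view']).T)[:,:3]
    P=P[(P[:,2]>.08)&(abs(P[:,0]-.52)<.15)&(abs(P[:,1]-.2)<.12)]
    print(n,len(P),np.percentile(P,[3,50,97],axis=0).round(4).tolist() if len(P) else 0)
E
```

```text
t: 9.5
ee_pos: [0.4754, -0.0982, 0.3411]
eef_rot: [179.8, 0.0, 85.2]
contact_force: [0.5, 0.2, -2.1]
opening: 0.01
grasp_force: 68.6
t: 10.12
ee_pos: [0.4648, 0.1531, 0.3401]
eef_rot: [179.9, -0.0, 85.1]
contact_force: [0.7, -0.1, -1.3]
opening: 0.0097
grasp_force: 68.5
t: 10.75
ee_pos: [0.4646, 0.2028, 0.3086]
eef_rot: [142.3, -0.1, 85.2]
contact_force: [0.4, 0.5, -2.3]
opening: 0.0097
grasp_force: 68.6
t: 11.0
ee_pos: [0.4652, 0.2026, 0.3088]
eef_rot: [142.7, -0.0, 85.1]
contact_force: [0.9, -0.1, -1.5]
opening: 0.01
grasp_force: 68.7
top 310 [[0.4982, 0.1784, 0.2074], [0.5245, 0.2298, 0.2442], [0.5509, 0.2626, 0.2756]]
scene 284 [[0.4951, 0.1886, 0.207], [0.5267, 0.2294, 0.2432], [0.5533, 0.2683, 0.2775]]
```

View pics/s4c.png

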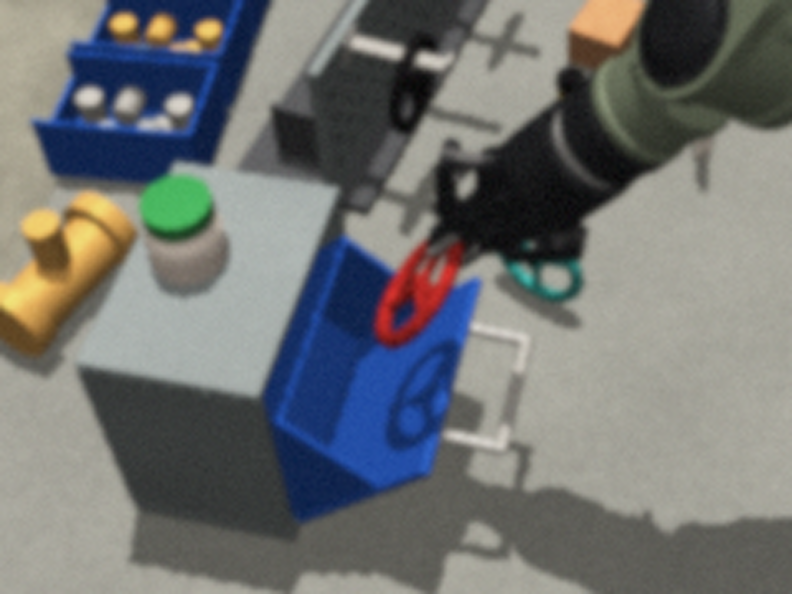

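The wheel (crop (420,290)) is held above the open bin, with its plane about parallel to the front panel. Lowering along the bin axis.

```bash

python3 -m creep '[[[0.2,0,-1.3],[0,0,0]],[[1.2,-0.1,-1.6],[0,0,0]],[[1.2,-0.1,-1.6],[0,0,0]],[[1.2,-0.1,-1.6],[0,0,0]],[[0,0,0],[0,0,0]]]'
python3 -m creep '[[[1.2,-0.1,-1.6],[0,0,0]],[[0.9,-0.1,-1.2],[0,0,0]],[[0,0,0],[0,0,0]]]'
python3 - <<'E'
from h import *
s=cap('scene')
cv2.imwrite('pics/s5c.png',cv2.resize(s['img'][190:320,240:400],None,fx=4.5,fy=4.5,interpolation=cv2.INTER_CUBIC))
E
```

```text
t: 11.78
ee_pos: [0.503, 0.1987, 0.246]
eef_rot: [142.7, 0.0, 85.1]
contact_force: [-0.2, 0.3, -1.6]
opening: 0.0097
grasp_force: 68.6
t: 12.15
ee_pos: [0.5234, 0.1969, 0.2183]
eef_rot: [142.7, 0.0, 85.1]
contact_force: [-0.7, 0.5, -1.2]
opening: 0.0103
grasp_force: 68.7
```

View pics/s5c.png

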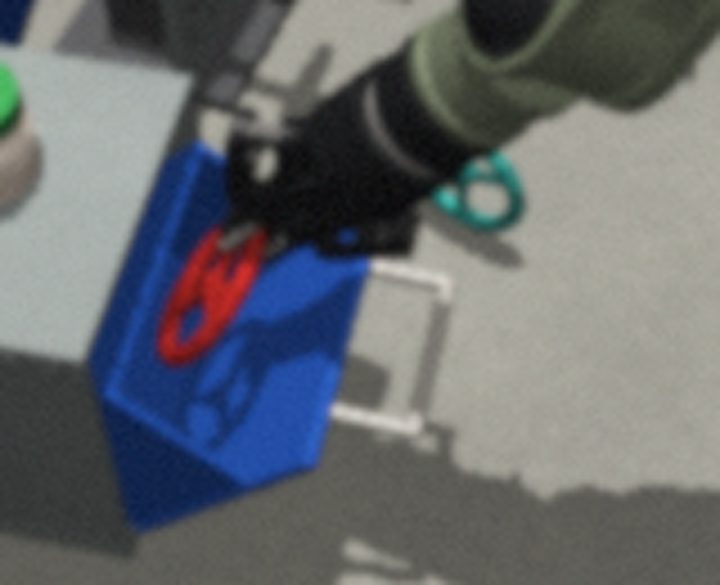

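The wheel (crop (210,300)) is entering the bin with the gripper clear of the panel edge and back wall. A few centimetres further.

```bash

python3 -m creep '[[[0.6,-0.05,-0.8],[0,0,0]],[[0.6,-0.05,-0.8],[0,0,0]],[[0,0,0],[0,0,0]]]'
python3 -m creep '[[[0.5,-0.05,-0.6],[0,0,0]],[[0,0,0],[0,0,0]]]'
```

```text
t: 12.58
ee_pos: [0.5352, 0.196, 0.202]
eef_rot: [142.7, 0.0, 85.1]
contact_force: [-0.1, 0.0, -1.3]
opening: 0.0102
grasp_force: 68.7
t: 12.82
ee_pos: [0.5404, 0.1955, 0.1964]
eef_rot: [142.7, -0.0, 85.1]
contact_force: [-0.9, 0.2, -1.8]
opening: 0.0101
grasp_force: 68.7
```

```bash

python3 -m creep '[[[0.5,-0.05,-0.8],[0,0,0]],[[0,0,0],[0,0,0]]]'
python3 -m creep '[[[0,0,0],[0,0,0]],[[0,0,0],[0,0,0]],[[0,0,0],[0,0,0]],[[0,0,0],[0,0,0]]]' 0.35
python3 -m creep '[[[-1.2,0.1,1.6],[0,0,0]],[[-1.2,0.1,1.6],[0,0,0]],[[-2.4,0.2,3.2],[0,0,0]],[[-2.4,0.2,3.2],[0,0,0]],[[-2.4,0.2,3.2],[0,0,0]]]'
python3 -m creep '[[[-2,0,0],[0.011,0.13,0]],[[-2,0,0],[0.011,0.13,0]],[[0,0,0],[0.011,0.13,0]],[[0,0,0],[0.011,0.13,0]],[[0,0,0],[0.011,0.13,0]]]' 0.45
python3 - <<'E'
from h import *
s=cap('top')
cv2.imwrite('pics/t6c.png',cv2.resize(s['img'][60:260,140:380],None,fx=3,fy=3,interpolation=cv2.INTER_CUBIC))
E
```

```text
t: 13.08
ee_pos: [0.5452, 0.195, 0.1881]
eef_rot: [142.7, 0.0, 85.1]
contact_force: [-0.6, -0.7, -2.2]
opening: 0.01
grasp_force: 68.7
t: 13.58
ee_pos: [0.5454, 0.1952, 0.1892]
eef_rot: [142.6, -0.0, 85.1]
contact_force: [-1.7, -1.2, 1.3]
opening: 0.0299
grasp_force: 0.9
t: 14.2
ee_pos: [0.4484, 0.203, 0.3178]
eef_rot: [142.6, -0.0, 85.1]
contact_force: [0.2, -0.4, 0.9]
opening: 0.0297
grasp_force: 0.0
t: 14.82
ee_pos: [0.4095, 0.2032, 0.3175]
eef_rot: [-179.9, -0.0, 85.1]
contact_force: [-0.2, 0.4, 0.2]
opening: 0.038
grasp_force: 0.0
```

View pics/t6c.png

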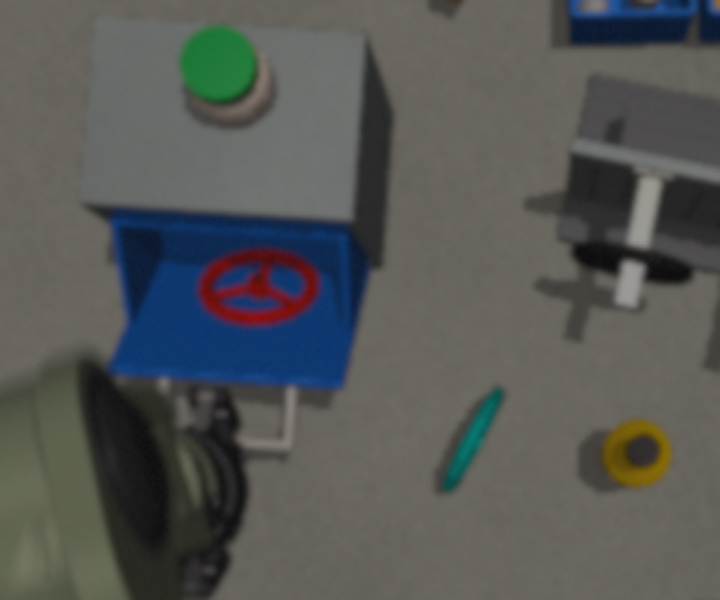

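The wheel lies in the bin, leaning on the front panel (crop (258,285)), and is let go. Next I regrip the handle.

```bash

python3 -m creep '[[[3.95,2.6,0],[0,0,0]],[[0,0,-4],[0,0,0]],[[0,0,-4],[0,0,0]],[[0,0,-3],[0,0,0]],[[0,0,-1.9],[0,0,0]]]'
python3 -m creep '[[[0,0,0],[0,0,0]],[[0,0,0],[0,0,0]],[[0,0,0],[0,0,0]],[[0,0,0],[0,0,0]],[[0,0,0],[0,0,0]]]' 0 30
```

```text
t: 15.5
ee_pos: [0.448, 0.2289, 0.1862]
eef_rot: [180.0, 0.0, 85.1]
contact_force: [-0.5, 0.6, 0.5]
opening: 0.0385
grasp_force: 0.0
t: 16.12
ee_pos: [0.4497, 0.2291, 0.1886]
eef_rot: [179.9, -0.0, 85.1]
contact_force: [3.8, -1.9, -1.9]
opening: 0.0084
grasp_force: 29.9
```

```bash

python3 -m creep '[[[0.5,-0.04,0.7],[0,0,0]],[[0.5,-0.04,0.7],[0,0,0]],[[1.1,-0.1,1.34],[0,0,0]],[[1.25,-0.11,1.26],[0,0,0]],[[0,0,0],[0,0,0]]]'
python3 -m creep '[[[1.33,-0.12,1.1],[0,0,0]],[[1.45,-0.13,1.0],[0,0,0]],[[1.5,-0.13,0.85],[0,0,0]],[[0,0,0],[0,0,0]]]'
python3 -m creep '[[[0.8,-0.07,0.37],[0,0,0]],[[0.8,-0.07,0.36],[0,0,0]],[[0.8,-0.07,0.28],[0,0,0]],[[0.8,-0.07,0.28],[0,0,0]],[[0,0,0],[0,0,0]]]'
```

```text
t: 16.75
ee_pos: [0.4822, 0.2262, 0.2288]
eef_rot: [-180.0, -0.0, 85.1]
contact_force: [-2.0, -1.7, 3.4]
opening: 0.0085
grasp_force: 30.1
t: 17.25
ee_pos: [0.5247, 0.2227, 0.2589]
eef_rot: [-180.0, -0.0, 85.1]
contact_force: [-3.3, -2.0, 10.8]
opening: 0.0083
grasp_force: 31.3
t: 17.88
ee_pos: [0.5566, 0.2199, 0.2713]
eef_rot: [-180.0, -0.0, 85.1]
contact_force: [-1.3, -1.6, 7.0]
opening: 0.0087
grasp_force: 31.4
```

Push the last few millimetres until the stop is felt.

```bash

python3 -m creep '[[[0.3,-0.03,0.05],[0,0,0]],[[0,0,0],[0,0,0]]]'
python3 -m creep '[[[0.3,-0.03,0],[0,0,0]],[[0,0,0],[0,0,0]]]'
python3 -m creep '[[[0.3,-0.03,0],[0,0,0]],[[0,0,0],[0,0,0]]]'
```

```text
t: 18.12
ee_pos: [0.5589, 0.2197, 0.2719]
eef_rot: [-179.9, -0.1, 85.2]
contact_force: [-4.4, -1.1, 9.4]
opening: 0.0088
grasp_force: 31.6
t: 18.38
ee_pos: [0.562, 0.2194, 0.2725]
eef_rot: [-180.0, -0.1, 85.2]
contact_force: [-4.7, -1.5, 12.1]
opening: 0.0085
grasp_force: 32.0
t: 18.62
ee_pos: [0.5625, 0.2194, 0.2725]
eef_rot: [-179.7, -0.1, 85.2]
contact_force: [-13.5, -1.0, 17.3]
opening: 0.0087
grasp_force: 32.6
```

```bash

python3 -m creep '[[[0,0,0],[0,0,0]],[[0,0,0],[0,0,0]],[[-0.4,0,0],[0,0,0]],[[0,0,2],[0,0,0]],[[0,0,5],[0,0,0]]]' 0.4
python3 -m creep '[[[-3,-5,0],[0,0,0]],[[-3,-5,0],[0,0,0]],[[-3,-5,0],[0,0,0]],[[-3,-5,0],[0,0,0]],[[0,0,0],[0,0,0]]]'
python3 - <<'E'
from h import *
s=cap('scene')
cv2.imwrite('pics/s7c.png',cv2.resize(s['img'][100:330,190:420],None,fx=2.6,fy=2.6,interpolation=cv2.INTER_CUBIC))
b=cap('top')
d0=np.load('last_top.npz')
for u,v in[(187,154),(188,154),(235,158),(212,156)]:
    print([ (y,w(b,u,y,r=0)[[0,2]].tolist()) for y in range(v-6,v+5) if b['z_map'][y,u]>0 and w(b,u,y,r=0)[2]>.18])
E
```

```text
t: 19.25
ee_pos: [0.5605, 0.2184, 0.3386]
eef_rot: [-179.7, 0.1, 85.1]
contact_force: [1.6, 0.3, -0.0]
opening: 0.0343
grasp_force: 0.0
t: 19.88
ee_pos: [0.4401, 0.0164, 0.3407]
eef_rot: [-180.0, 0.0, 84.8]
contact_force: [0.1, -0.1, 0.1]
opening: 0.0342
grasp_force: 0.0
[(148, [0.5761, 0.2104]), (149, [0.5735, 0.213]), (150, [0.5713, 0.213]), (151, [0.5686, 0.2159]), (152, [0.5665, 0.2154]), (153, [0.5641, 0.2166]), (154, [0.5624, 0.2132])]
[(148, [0.5764, 0.2086]), (149, [0.5733, 0.214]), (150, [0.571, 0.2144]), (151, [0.569, 0.2132]), (152, [0.5663, 0.2161]), (153, [0.5646, 0.213]), (154, [0.563, 0.2089])]
[(152, [0.5662, 0.2042]), (153, [0.564, 0.204]), (154, [0.561, 0.2093]), (155, [0.5585, 0.2109])]
[(152, [0.5662, 0.2107]), (153, [0.5631, 0.216]), (154, [0.561, 0.2154]), (155, [0.5589, 0.215])]
```

View pics/s7c.png

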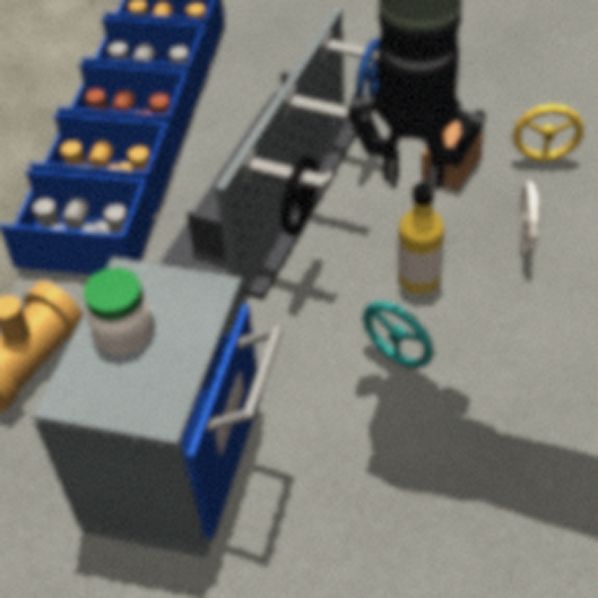

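The bin is shut: the handle travelled a 140.6 mm chord against 140.3 mm for 0.75 rad. The jar, bottle, carton and the other two wheels are in place, and the gripper is clear.

```bash
python3 -c "
from rig import arm
print(arm.sign_off())"
```

```text
the job is handed in; nothing more can be done
None
```

I handed the job in, and the sign-off gave no verdict: the red handwheel is let go inside the bin, the bin is pushed shut to its stop, and the last pictures show nothing else disturbed.

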